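# Scrub the tall beaker with the wide bottle brush

## Robot

A 7-joint arm with a two-finger parallel gripper is mounted at the origin on the work surface. World frame = base frame: x ahead of the robot, y to its left, z up, the work surface at z = 0. Lengths are in mm, angles in rad, forces in N, time in s.
With the tool pointing down it reaches from about 400 to 900 mm from the base axis. Payload 5.6 kg.
Tool frame: the origin (TCP) lies midway between the tips of the shut fingers; the grasp point (between the pads) lies 19 mm behind it; x points along the fingers, y is the direction in which the jaws open and shut, and the axes are right-handed (so a half turn about x gives the same grasp; the last joint's range is limited). The gripper opens to 92 mm and grips with 3 to 60 N. Pads are 20 mm wide; open, the fingers measure 128 mm over their backs; the gripper's body (75 mm by 189 mm) begins 69 mm behind the grasp point.
Start: joints at [1.12, 0.468, -0.012, 1.603, 0.006, 1.071, -0.056], TCP at [257.745, -596.722, 214.592] pointing down, gripper open.
Joint ranges: [-2.53, 2.53], [-0.31, 2.02], [-1.57, 1.55], [0.28, 2.44], [-1.29, 4.43], [0.15, 1.84], [-2.92, 2.92]. Speed limits (rad/s): [2.57, 2.57, 3.14, 3.14, 3.14, 3.14, 3.14].

## Interface

Orientations are given as a rotation vector (axis times angle).
In Python, from cell import robot, grip, kin, viewer gives the robot as it stands. Calls block until the motion is done:
- robot.movep(position, orientation): joint-space move of the TCP to a pose.
- robot.servo_line(position, feed=150, rotation=None): straight line of the TCP; rotation=None keeps the orientation; feed is the mean speed in mm/s.
- robot.goto_joints(angles): joint-space move.
- grip(opening, newtons=None): opening from 0.0 (shut) to 1.0 (fully open); newtons is the grip in N (None keeps the last); returns when the fingers have stopped.
- robot.hold(seconds).
- kin.ik(position, orientation): joint angles nearest the present ones, or None.
- robot.observe(): the state.
- viewer.read_camera(name): name is "side" or "top" or "wrist"; returns the picture (384x512x3 uint8, red, green, blue); there is no depth.
- viewer.camera_info(name): a dict with "camera_matrix" (3x3 intrinsics, pixels), "R" (3x3) and "t" (3): a world point X has camera coordinates R X + t. Camera axes: x right, y down, z forward; pixel columns grow to the right and rows downward; lengths in mm; the calibration is good to about 2 mm. A picture is of the moment at which its call begins: read the wrist's pose just before it. camera_info takes no time and is no camera call; for the wrist camera it gives the pose at the moment of the call.
A pose or a line that the arm cannot do raises robot.IKError and nothing moves.
- robot.job_done(): hands the job in, once; it reports no verdict.
Trained networks look in the newest picture that a camera, given by its name, has taken for a name from the list of things; names that differ only in an ending like _2 or _b are one class to them, and where a whole thing is asked for, a point or a joint stands for the part that bears it (a point fixed in the world has none). Each returns a list of dicts, best first, with "confidence" (0 to 1); they miss things now and then, are a little off and sometimes report something else, mostly with a low value. They report only what shows in the picture. A call takes as long as a camera call.
- viewer.silhouettes(name, camera): "mask" (384x512 bool, what is visible of it).
- viewer.pinpoint(name, camera): "at" ([x, y, z] in mm, in the coordinates of the camera as it stood for that picture, good to about 4 mm: a listed point, or the origin of a listed thing).
The state is a dict: "t": time; "joints": joint angles; "joint_velocities": joint speeds; "joint_torque": joint torques, N m; "tcp_pos": TCP position; "tcp_rot": TCP orientation; "contact_force": force on the tool from outside, world axes, zero at the start; "wrist_torque": the same for the moment, N m; "grip_width": opening from 0.0 (shut) to 1.0 (fully open).
Only numpy, scipy, OpenCV 4.12 (cv2) and the standard library are available. Lean on these libraries where they do the work, as an engineer would, in place of code of your own. Each camera call takes 0.05 s, during which the arm holds its last target. There are 200 camera calls.

## Task

Take the tall white beaker from the mat and set it down gently, upright, inside the aluminium tray. Then scrub it there with the wide brush from the stand: three strokes, each going right down to the bottom of the beaker and back up until most of the bristle head is out of the mouth. Hang the brush back in a fork of the stand by its collar, leave the beaker upright in the tray, and leave everything else where it is.

Things in the scene. Friction and masses are not known exactly. Their poses are not given: they have to be found in the camera images.
- beaker: The tall plain white plastic beaker, open at the top: straight round wall of outer diameter 62 mm, height 120 mm, wall 3 mm, inner floor 4 mm above its underside, about 140 g. Starts upright on the grey mat. Origin: centre of its underside; z up
- tray: Shallow aluminium tray fixed on the bench, 170 mm (its x) by 150 mm (its y), rim 18 mm high, walls and floor 5 mm thick. Origin: centre of its underside; z up. Its place and yaw vary, mostly straight ahead of the robot
- brush: The wide bottle brush (black bristle head, grey rows): hangs vertical in a fork by its collar. Origin: the tip, centre of its lower end; z up the handle. From the tip: rigid bristle head 36 mm diameter, 0 to 75 mm; stem 6 mm diameter to 115 mm; white collar disc 38 mm diameter, 115 to 121 mm; plain round white handle 18 mm diameter, 121 to 200 mm; about 70 g
- brush_collar (a point): Point on the wide brush's axis at the underside of its collar, 115 mm above the tip; in the fork it lies at the height of the fork point
- stand: Fixed white carousel stand, left or right of the tray, turned any way: round base 150 mm diameter and 12 mm high, thin column, three open forks at the top, 120 degrees apart (fork 0, 1, 2 counter-clockwise from above). Origin: centre of its base underside. Nothing of it is higher than 161 mm
- fork0 (a point): Hanging point, 155 mm above the bench, 65 mm out from the stand's axis: centre of a radial slot 21 mm wide, open at its outer end, between two prongs (each 10 mm wide, out to 94 mm from the axis, tops at this height, with 6 mm high end lips). A collar rests on the prongs, the stem in the slot. To free a brush lift it 10 to 20 mm and draw it outward 60 mm. One of the three forks is empty
- fork1 (a point): Hanging point, 155 mm above the bench, 65 mm out from the stand's axis: centre of a radial slot 21 mm wide, open at its outer end, between two prongs (each 10 mm wide, out to 94 mm from the axis, tops at this height, with 6 mm high end lips). A collar rests on the prongs, the stem in the slot. To free a brush lift it 10 to 20 mm and draw it outward 60 mm. One of the three forks is empty
- fork2 (a point): Hanging point, 155 mm above the bench, 65 mm out from the stand's axis: centre of a radial slot 21 mm wide, open at its outer end, between two prongs (each 10 mm wide, out to 94 mm from the axis, tops at this height, with 6 mm high end lips). A collar rests on the prongs, the stem in the slot. To free a brush lift it 10 to 20 mm and draw it outward 60 mm. One of the three forks is empty
- slim_brush: Bystander, the slim tube brush: hangs vertical in a fork by its collar. Origin: the tip, centre of its lower end; z up the handle. From the tip: rigid bristle head 18 mm diameter, 0 to 75 mm; stem 6 mm diameter to 115 mm; white collar disc 38 mm diameter, 115 to 121 mm; plain round white handle 18 mm diameter, 121 to 200 mm; about 70 g
- mat: Grey plastic mat fixed on the bench on the other side of the tray from the stand, 210 by 210 mm, 4 mm thick, with four vessels at its corners about 106 mm apart in any arrangement. Origin: centre of its underside
- squat_beaker: Bystander: squat plain white beaker, outer diameter 70 mm, height 70 mm, standing on the mat. Origin: centre of its underside
- wash_bottle: Bystander: white wash bottle, 62 mm diameter to 115 mm height, shoulder narrowing to a blue cap 36 mm across, spout reaching 28 mm from its axis; 203 mm high in all, on the mat. Origin: centre of its underside
- jar: Bystander: closed amber jar, 60 mm diameter, 105 mm high, on the mat. Origin: centre of its underside

How it is judged (in metres and radians):
On the way, in this order (a step that is already met when the one before it is completed fails the run):
1. the tall beaker stands upright in the tray, let go (x of beaker in the frame of tray between -0.053 and 0.053 m and y of beaker in the frame of tray between -0.043 and 0.043 m and z of beaker in the frame of tray between 0 and 0.01 m and angle between beaker's own z axis and vertical below 0.06 rad and not (contact force between the fingers and beaker above 0.05 N) and linear speed of beaker below 0.03 m/s), for 0.2 s.
2. stroke 1: the wide brush's tip is down within 15 mm of the beaker's inner floor, the beaker standing in the tray (x of brush in the frame of beaker between -0.028 and 0.028 m and y of brush in the frame of beaker between -0.028 and 0.028 m and x of beaker in the frame of tray between -0.053 and 0.053 m and y of beaker in the frame of tray between -0.043 and 0.043 m and z of beaker in the frame of tray between 0 and 0.01 m and angle between beaker's own z axis and vertical below 0.06 rad and z of brush in the frame of beaker between -0.002 and 0.019 m), for 0.05 s.
3. stroke 1: the brush is drawn up, its tip at least 65 mm above the beaker's underside and still over the beaker (x of brush in the frame of beaker between -0.028 and 0.028 m and y of brush in the frame of beaker between -0.028 and 0.028 m and x of beaker in the frame of tray between -0.053 and 0.053 m and y of beaker in the frame of tray between -0.043 and 0.043 m and z of beaker in the frame of tray between 0 and 0.01 m and angle between beaker's own z axis and vertical below 0.06 rad and z of brush in the frame of beaker above 0.065 m), for 0.05 s.
4. stroke 2: the wide brush's tip is down within 15 mm of the beaker's inner floor, the beaker standing in the tray (all of step 2), for 0.05 s.
5. stroke 2: the brush is drawn up, its tip at least 65 mm above the beaker's underside and still over the beaker (all of step 3), for 0.05 s.
6. stroke 3: the wide brush's tip is down within 15 mm of the beaker's inner floor, the beaker standing in the tray (all of step 4), for 0.05 s.
7. stroke 3: the brush is drawn up, its tip at least 65 mm above the beaker's underside and still over the beaker (all of step 5), for 0.05 s.
At the end, for the whole second after the job is handed in: The tall beaker stands upright (within 0.06 rad), still and flat on the tray's floor inside its rim; the wide brush hangs still and upright (within 0.12 rad) in any fork of the stand, its axis within 22 mm of the hanging point and the collar's underside on the prongs (-4 to +5 mm) (x of beaker in the frame of tray between -0.053 and 0.053 m and y of beaker in the frame of tray between -0.043 and 0.043 m and z of beaker in the frame of tray between 0 and 0.01 m and angle between beaker's own z axis and vertical below 0.06 rad and ((horizontal distance between brush_collar and fork0 below 0.022 m and z of brush_collar in the frame of fork0 between -0.004 and 0.005 m) or (horizontal distance between brush_collar and fork1 below 0.022 m and z of brush_collar in the frame of fork1 between -0.004 and 0.005 m) or (horizontal distance between brush_collar and fork2 below 0.022 m and z of brush_collar in the frame of fork2 between -0.004 and 0.005 m)) and angle between brush's own z axis and vertical below 0.12 rad and linear speed of each of brush, beaker below 0.03 m/s); the robot touches nothing.
It fails at once if the squat beaker, wash bottle, amber jar or slim brush is moved more than 25 mm (distance of any of squat_beaker, wash_bottle, jar, slim_brush from where it was at the start of the episode above 0.025 m).
It fails at once if the tall beaker is tipped more than 30 degrees (angle between beaker's own z axis and vertical above 0.52 rad).
It fails at once if the tall beaker is dropped (faster than 0.45 m/s while the fingers do not hold it) (linear speed of beaker above 0.45 m/s and not (contact force between the fingers and beaker above 0.05 N)).
It also fails if it takes over 72 s, if anything falls off the work surface, if the arm or the gripper's body presses on something with over 40 N, if the wrist force passes 120 N, or if a joint passes its speed limit or range.

## Working session

There is one attempt and no reset: what is moved stays moved. The work goes in short steps, each a Python script; the robot and the scene stay as the last script left them, time stands still between calls to the robot, and variables do not carry over. Pictures are saved under pics/ and viewed, about 8 in all and at most 12, crops included, and the job is handed in when it is done.

```bash
ls; mkdir -p pics
cat > h.py <<'E'
from cell import robot, grip, kin, viewer
import numpy as np, cv2
from scipy.spatial.transform import Rotation as Rn
def pin(name,cam,n=2):
    i=viewer.camera_info(cam); R=np.array(i["R"]);t=np.array(i["t"])
    return [(np.round(R.T@(np.array(d["at"])-t),1).tolist(),round(d["confidence"],2)) for d in viewer.pinpoint(name,cam)[:n]]
def save(cam,f):
    im=viewer.read_camera(cam); cv2.imwrite(f"pics/{f}.png",im[:,:,::-1]); return im
E
python3 - <<'E'
from h import *
o=robot.observe(); print(o["t"],o["tcp_pos"],o["tcp_rot"],o["grip_width"])
a=save("top","top0");b=save("side","side0")
cv2.imwrite("pics/both.png",np.vstack([a,b])[:,:,::-1][:, :]) 
for c in("top","side"):
    for n in "beaker tray brush brush_collar stand fork0 fork1 fork2 slim_brush mat squat_beaker wash_bottle jar".split(): print(c,n,pin(n,c))
print(robot.observe()["t"])
E
```

```text
pics
0.0 [ 257.52232494 -596.1546      213.62973632] [ 1.9972463   0.41483746 -1.9981908 ] 0.9985841066037298
top beaker [([542.4, 239.3, 5.6], 0.74), ([436.5, 238.8, 5.3], 0.16)]
top tray [([465.7, 17.9, -1.9], 0.92), ([486.4, -245.2, 156.7], 0.37)]
top brush [([590.0, -297.3, 42.3], 0.82), ([553.7, 352.8, 5.7], 0.19)]
top brush_collar [([589.6, -294.3, 155.4], 0.57)]
top stand [([525.3, -301.3, -3.5], 0.98)]
top fork0 [([593.3, -292.4, 155.1], 0.81), ([488.2, -245.7, 154.5], 0.58)]
top fork1 [([593.3, -292.4, 155.1], 0.81), ([488.2, -245.7, 154.5], 0.58)]
top fork2 [([593.3, -292.4, 155.1], 0.81), ([488.2, -245.7, 154.5], 0.58)]
top slim_brush [([499.6, -355.9, 36.8], 0.57), ([495.3, -357.2, 153.5], 0.54)]
top mat [([495.0, 292.5, -1.2], 0.71)]
top squat_beaker [([436.6, 344.7, 7.1], 0.66), ([592.2, -293.3, 154.4], 0.62)]
top wash_bottle [([437.8, 242.6, 3.2], 0.93)]
top jar [([551.6, 350.6, 4.5], 0.79), ([587.6, -297.8, 153.0], 0.17)]
side beaker [([543.0, 237.1, -0.2], 0.73)]
side tray [([466.3, 16.6, 1.5], 0.78), ([554.6, 347.8, 6.3], 0.52)]
side brush [([596.0, -289.1, 40.5], 0.98)]
side brush_collar [([592.4, -292.4, 152.7], 0.64)]
side stand [([529.5, -300.8, -0.6], 0.76)]
side fork0 [([493.0, -243.9, 156.0], 0.77), ([496.1, -357.2, 155.4], 0.74)]
side fork1 [([493.0, -243.9, 156.0], 0.77), ([496.1, -357.2, 155.4], 0.74)]
side fork2 [([493.0, -243.9, 156.0], 0.77), ([496.1, -357.2, 155.4], 0.74)]
side slim_brush [([494.3, -362.8, 41.3], 0.61)]
side mat [([491.2, 292.4, -1.3], 0.97)]
side squat_beaker [([438.3, 341.9, 4.6], 0.64)]
side wash_bottle [([436.7, 236.2, 3.6], 0.71)]
side jar [([551.3, 348.5, 3.4], 0.87)]
1.4
```

```bash
python3 -c "
import cv2,numpy as np
a=cv2.imread('pics/top0.png');b=cv2.imread('pics/side0.png')
cv2.imwrite('pics/m.png',cv2.resize(np.hstack([a,b]),(800,300),interpolation=cv2.INTER_AREA))"
```

```text
(no output)
```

View pics/m.png

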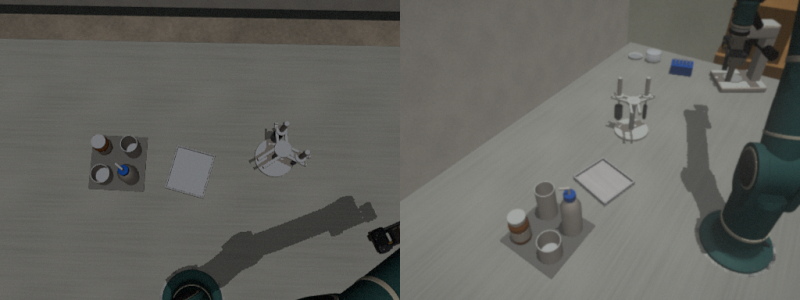

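The top and side views agree: the beaker is the front-right vessel on the mat, the tray is near (466, 17), the stand is near (527, -301), the wide brush hangs at about +8° and the fork near (490, -245) is empty. I'll move above the beaker and take a close look with the wrist camera.

```bash
cat >> h.py <<'E'
def ori(jaw_deg):
    "tool pointing down, jaws along jaw_deg in the bench plane; half turn chosen by IK nearness"
    a=np.radians(jaw_deg); x=np.array([0,0,-1.]); y=np.array([np.cos(a),np.sin(a),0])
    return Rn.from_matrix(np.c_[x,y,np.cross(x,y)]).as_rotvec()
def best(p,deg):
    q0=np.array(robot.observe()["joints"]); c=[]
    for d in (deg,deg+180):
        q=kin.ik(p,ori(d))
        if q is not None: c.append((abs(q[6])+0.3*np.abs(np.array(q)-q0).max(),d,q))
    return min(c,key=lambda k:k[0])
E
python3 - <<'E'
from h import *
p=np.array(robot.observe()["tcp_pos"]); p[2]=380
robot.servo_line(p,feed=250)
P=[540,238,300]
s,d,q=best(P,-60); print(d,np.round(q,2))
robot.goto_joints(q)
o=robot.observe(); print(o["t"],o["tcp_pos"],np.round(o["contact_force"],1))
save("wrist","w1")
for n in "beaker wash_bottle jar squat_beaker".split(): print(n,pin(n,"wrist"))
print(viewer.camera_info("wrist")["t"])
save("top","top1"); print(pin("tray","top"),pin("beaker","top"))
s=viewer.silhouettes("tray","top")[0]; print(s["confidence"],cv2.minAreaRect(cv2.findNonZero(s["mask"].astype(np.uint8))))
E
```

```text
120 [ 0.31  0.53 -1.1   1.61  0.49  1.31  1.23]
5.3083 [540.54259786 237.0972649  299.85409475] [-0.5 -0.2 -0.2]
beaker [([537.7, 239.5, -0.8], 0.8)]
wash_bottle [([436.6, 237.6, 7.7], 0.68)]
jar [([489.1, 296.1, -0.5], 0.63), ([463.9, 23.3, 0.0], 0.4)]
squat_beaker [([436.6, 348.4, 2.9], 0.97)]
[  63.52264106 -617.08964937  333.50894209]
[] [([438.1, 339.5, 5.0], 0.74), ([543.4, 240.8, 6.1], 0.51)]
0.53 ((238.93450927734375, 213.48324584960938), (27.720504760742188, 75.10026550292969), 59.34933090209961)
```

View pics/w1.png

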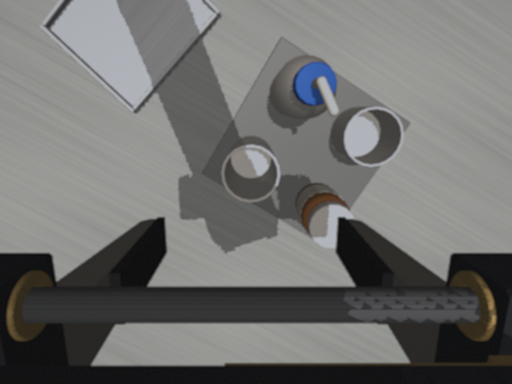

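The wrist picture shows the beaker's rim centre at about (251, 172), with clear floor left and right of it along the jaws and the jar to its lower right. I'll check the rim by ray and see how far the camera stands off from the tool.

```bash
cat >> h.py <<'E'
def ray(cam,uv,z,i=None):
    i=i or viewer.camera_info(cam); K=np.array(i["camera_matrix"]);R=np.array(i["R"]);t=np.array(i["t"])
    c=-R.T@t; d=R.T@np.linalg.solve(K,[uv[0],uv[1],1]); return c+d*(z-c[2])/d[2]
E
python3 - <<'E'
from h import *
i=viewer.camera_info("wrist");R=np.array(i["R"]);t=np.array(i["t"]);print("cam",-R.T@t)
print("rim",ray("wrist",(251,172),124),"cap",ray("wrist",(317,83),207))
print("tray",[ray("wrist",c,18)[:2].round() for c in((220,14),(136,111),(43,26))])
E
```

```text
cam [483.10496895 205.44703512 469.52562213]
rim [538.59163915 237.6281177  124.        ] cap [442.17345536 238.83881329 207.        ]
tray [array([404., 116.]), array([561.,  77.]), array([525., -67.])]
```

Run:
```python
from h import *
st=lambda s:(lambda o:print(s,round(o["t"],2),np.round(o["tcp_pos"],1),np.round(o["contact_force"],1),round(o["grip_width"],3)))(robot.observe())
robot.servo_line([539.8,238.2,150],feed=150); robot.servo_line([539.8,238.2,76],feed=70); st("at")
grip(0.0,20); st("grip")
g=robot.observe()["grip_width"]
assert .6<g<.75
robot.servo_line([539.8,238.2,100],feed=50); robot.servo_line([539.8,238.2,170],feed=120); st("lift")
assert .6<robot.observe()["grip_width"]<.75
robot.servo_line([465,20,170],feed=150); st("over")
robot.servo_line([465,20,95],feed=100); robot.servo_line([465,20,79],feed=25); st("low")
save("side","side1")
```

```text
at 8.12 [540.1 238.4  76.5] [ 0.6 -0.3  0.4] 1.001
grip 8.68 [540.  238.1  76.1] [1.3 0.5 1.1] 0.662
lift 10.05 [539.5 237.7 169.5] [ 0.  -0.3 -1.8] 0.655
over 11.74 [465.2  20.7 170.1] [ 0.4 -0.8 -0.9] 0.66
low 13.43 [465.   20.1  79. ] [ 0.7  0.4 -0.5] 0.657
```

View pics/side1.png

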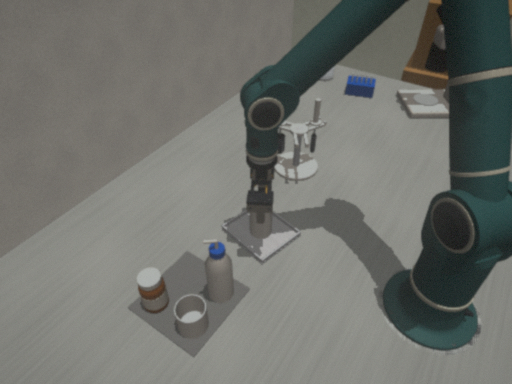

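The side view shows the beaker upright inside the tray at about (260, 220). I'll let it down the last millimetre, release it, and go to the brush for a look.

Run:
```python
from h import *
st=lambda s:(lambda o:print(s,round(o["t"],2),np.round(o["tcp_pos"],1),np.round(o["contact_force"],1),round(o["grip_width"],3)))(robot.observe())
for z in (78,77,76.2):
    robot.servo_line([465,20,z],feed=10); st("down")
    if robot.observe()["contact_force"][2]>1.5: break
grip(1.0); robot.hold(0.3)
robot.servo_line([465,20,200],feed=120); robot.servo_line([465,20,300],feed=200); st("up")
save("wrist","w2"); print(pin("beaker","wrist"),pin("tray","wrist"))
s,d,q=best([592,-293,320],98); print(d,np.round(q,2))
robot.goto_joints(q); robot.hold(.1); st("brush")
im=save("wrist","w3"); 
for n in "brush brush_collar stand fork0 slim_brush".split(): print(n,pin(n,"wrist",3))
i=viewer.camera_info("wrist");R=np.array(i["R"]);t=np.array(i["t"]);print("cam",-R.T@t)
a=cv2.imread("pics/w2.png");cv2.imwrite("pics/m2.png",cv2.resize(np.hstack([a,im[:,:,::-1]]),(800,300),interpolation=cv2.INTER_AREA))
```

```text
down 13.73 [465.  20.  78.] [-0.8  0.2 -0.9] 0.662
down 13.98 [465.1  20.   77. ] [ 0.1 -0.3 -0.4] 0.662
down 14.23 [465.6  19.9  76.7] [ 0.  -1.2  5.5] 0.661
up 16.99 [464.4  19.6 299. ] [ 0.5 -0.2 -0.8] 1.002
[([461.0, 21.3, 2.5], 0.62)] []
278 [-0.19  0.51  0.89  1.49 -0.4   1.33 -0.7 ]
brush 19.28 [ 591.8 -292.8  319.4] [0.3 0.6 0.8] 1.003
brush [([593.6, -295.2, 39.5], 0.72)]
brush_collar []
stand [([531.0, -297.2, -0.7], 0.71)]
fork0 [([489.7, -245.6, 151.4], 0.97)]
slim_brush []
cam [ 657.25695311 -283.55173628  489.47578781]
```

View pics/m2.png

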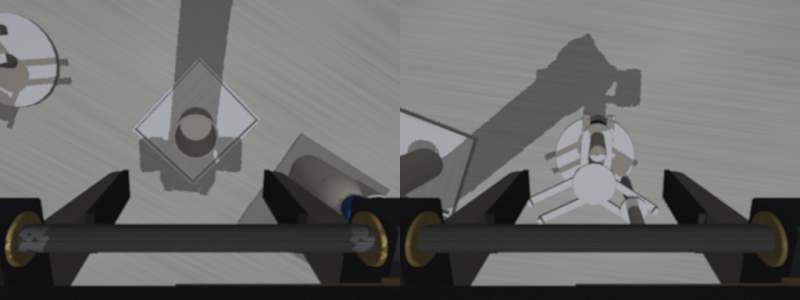

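The left panel shows the beaker standing in the tray. The right panel shows the stand, but the brush details are small, so I'll enlarge it and also check which brush is the wide one.

Run:
```python
from h import *
a=cv2.imread("pics/w3.png")[120:300,160:360]; b=cv2.imread("pics/side0.png")[85:185,250:350]
cv2.imwrite("pics/m3.png",np.hstack([cv2.resize(a,(445,400),interpolation=cv2.INTER_CUBIC),cv2.resize(b,(350,400),interpolation=cv2.INTER_CUBIC)]))
i=viewer.camera_info("wrist");K=np.array(i["camera_matrix"]);R=np.array(i["R"]);t=np.array(i["t"])
for n,p in dict(top=[592,-293,240],collar=[592,-293,161],tip=[592,-293,40]).items():
    c=K@(R@np.array(p)+t); print(n,(c[:2]/c[2]).round(), ((c[:2]/c[2]-[160,120])*2.22).round())
```

```text
top [251. 197.] [203. 171.]
collar [251. 177.] [203. 126.]
tip [251. 159.] [202.  87.]
```

View pics/m3.png

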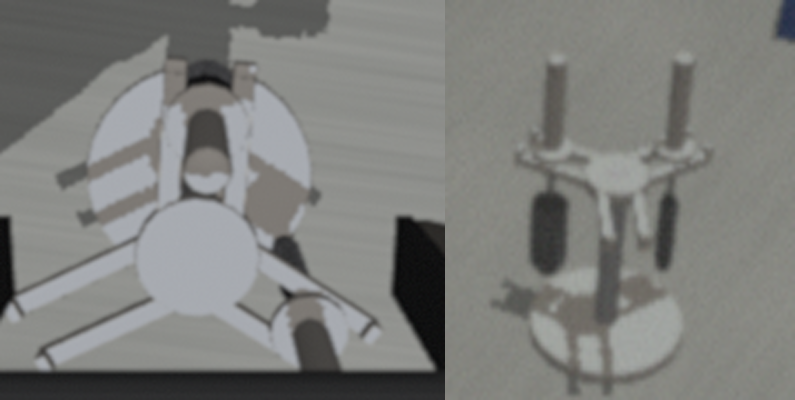

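The crop confirms the wide brush is the one in the outward (+x) fork. Its handle top is at crop (207, 168), about 2 px from the prediction. Next I'll compute the slot direction, grasp, and draw it out.

Run:
```python
from h import *
st=lambda s:(lambda o:print(s,round(o["t"],2),np.round(o["tcp_pos"],1),np.round(o["contact_force"],1),round(o["grip_width"],3)))(robot.observe())
px=lambda u,v:(160+u/2.22,120+v/2.22)
hub=ray("wrist",px(197,257),158)[:2]; end=ray("wrist",px(210,67),161)[:2]; top=ray("wrist",px(207,168),240)[:2]
u=(end-hub)/np.linalg.norm(end-hub); print("hub",hub,"end",end,"len",np.linalg.norm(end-hub),"u",u,"top",top)
# blend with the networks' estimates
hub=(hub+[528,-300])/2; fork=(hub+65*u+[592.5,-293])/2; b=(top*2+[592,-293])/3; print("fork",fork,"brush",b)
np.save("fork.npy",np.array([fork,u,b]))
robot.servo_line([*b,240],feed=200); robot.servo_line([*b,187],feed=80); st("at")
grip(0.0,25); st("grip"); assert .12<robot.observe()["grip_width"]<.3
robot.servo_line([*b,202],feed=40); st("lift")
robot.servo_line([*(b+70*u),202],feed=60); st("out")
robot.servo_line([*(b+75*u),290],feed=120); st("up")
save("side","side2"); print(pin("brush","side"),pin("slim_brush","side"))
im=save("wrist","w4"); cv2.imwrite("pics/m4.png",cv2.resize(np.hstack([cv2.imread("pics/side2.png"),im[:,:,::-1]]),(800,300),interpolation=cv2.INTER_AREA))
```

```text
hub [ 528.49339999 -299.26084686] end [ 618.71216771 -292.54066836] len 90.46870645785462 u [0.99723729 0.0742818 ] top [ 593.26345315 -294.29626015]
fork [ 592.78356194 -293.90105316] brush [ 592.8423021  -293.86417343]
at 20.94 [ 593.  -294.1  187.2] [0.2 0.1 0.1] 0.998
grip 22.05 [ 592.8 -293.9  187. ] [0.  0.6 0.1] 0.193
lift 22.57 [ 592.9 -293.8  202.2] [-0.1 -1.   0.3] 0.189
out 23.89 [ 662.3 -288.9  202.1] [ 0.4  0.3 -0.3] 0.19
up 24.77 [ 667.2 -288.   289.1] [-0.1  0.1 -0.5] 0.193
[([668.8, -286.1, 142.4], 0.71)] [([496.5, -360.8, 39.5], 0.6)]
```

View pics/m4.png

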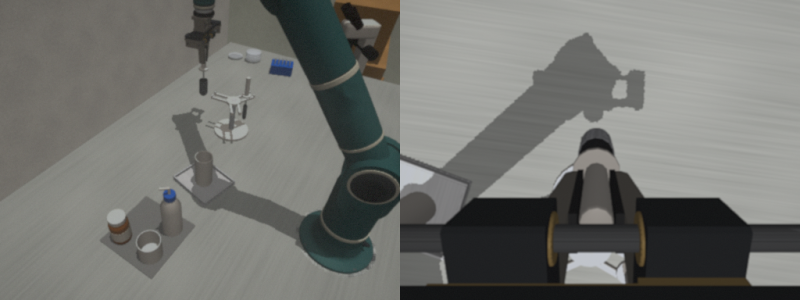

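The side view shows the brush hanging straight in the gripper, clear of the stand, with the slim brush still hanging. I'll carry it above the beaker and check alignment.

Run:
```python
from h import *
st=lambda s:(lambda o:print(s,round(o["t"],2),np.round(o["tcp_pos"],1),np.round(o["contact_force"],1),round(o["grip_width"],3)))(robot.observe())
p=robot.observe()["tcp_pos"]
robot.servo_line([p[0],p[1],330],feed=150)
robot.servo_line([465,20,330],feed=170); robot.servo_line([465,20,292],feed=100); robot.hold(.2); st("over")
for c in("side","top","wrist"):
    save(c,c+"5"); print(c,pin("beaker",c),pin("brush",c))
a=cv2.imread("pics/side5.png")[120:260,190:330]; b=cv2.imread("pics/wrist5.png")[60:300,120:400]
cv2.imwrite("pics/m5.png",np.hstack([cv2.resize(a,(400,400),interpolation=cv2.INTER_CUBIC),cv2.resize(b,(400,400))]))
```

```text
over 28.44 [465.4  20.  292.6] [ 0.4 -0.1 -1.2] 0.189
side [] [([464.4, 24.9, 142.9], 0.7), ([553.6, 348.7, 5.4], 0.38)]
top [] []
wrist [([465.0, 23.5, 3.4], 0.73)] [([465.4, 20.1, 150.7], 0.81), ([549.3, 352.0, 4.8], 0.73)]
```

View pics/m5.png

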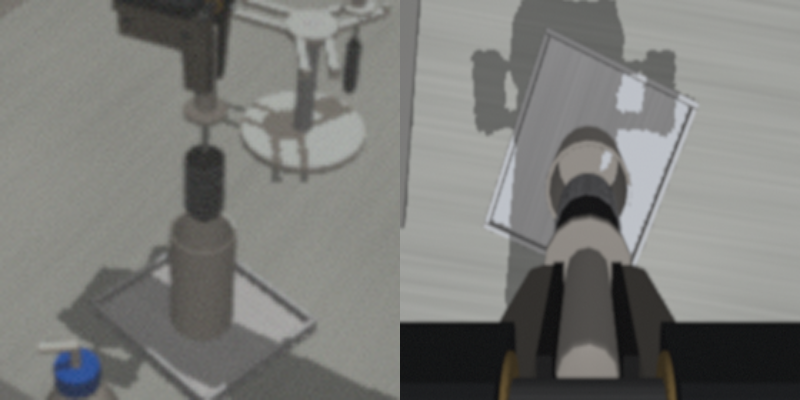

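The brush sits centred over the beaker mouth in both views: side crop beaker axis at about 203 and brush at about 204, wrist crop both at about x=588. The networks agree within 4 mm, so I'll scrub.

Run:
```python
from h import *
st=lambda s:(lambda o:print(s,round(o["t"],2),np.round(o["tcp_pos"],1),np.round(o["contact_force"],1),round(o["grip_width"],3)))(robot.observe())
c=[465,20.5]
def down(z,feed):
    z0=robot.observe()["tcp_pos"][2]
    for k in np.arange(z0-25,z,-25).tolist()+[z]:
        robot.servo_line([*c,k],feed=feed)
        if np.abs(robot.observe()["contact_force"]).max()>6: st("FORCE"); return False
    return True
for n in range(3):
    if not down(162,70): break
    robot.hold(.15); st("bottom")
    robot.servo_line([*c,244],feed=80); robot.hold(.15); st("top")
else:
    robot.servo_line([*c,335],feed=120); robot.hold(.1)
    save("side","side6"); print(pin("beaker","side"),pin("brush","side")); st("end")
```

```text
bottom 31.83 [465.1  20.5 162.2] [-0.7  0.1 -1.2] 0.191
top 33.16 [464.7  20.4 243.6] [-0.1  0.  -1.2] 0.192
bottom 35.09 [465.1  20.5 162.1] [ 0.6  0.1 -0.4] 0.19
top 36.42 [464.8  20.4 243.6] [ 0.2  0.  -0.8] 0.19
bottom 38.35 [465.2  20.5 162.1] [-0.4  0.7 -0.2] 0.197
top 39.67 [464.7  20.4 243.6] [-0.7  0.5 -0.5] 0.191
[([468.2, 18.8, -3.0], 0.56)] [([467.1, 23.2, 184.6], 0.85)]
end 40.83 [464.7  20.5 334.5] [ 0.4  0.6 -0.5] 0.192
```

Three free strokes with no contact force. Now I'll hang the brush back in the same fork along the reverse path.

Run:
```python
from h import *
st=lambda s:(lambda o:print(s,round(o["t"],2),np.round(o["tcp_pos"],1),np.round(o["contact_force"],1),round(o["grip_width"],3)))(robot.observe())
f,u,b=np.load("fork.npy")
robot.servo_line([*(b+75*u),330],feed=170); robot.servo_line([*(b+72*u),202],feed=130); st("out")
save("side","side7"); print(pin("brush_collar","side"),pin("brush","side"))
for k in (48,24,0):
    robot.servo_line([*(b+k*u),202],feed=60); st("in")
    if np.abs(robot.observe()["contact_force"]).max()>6: raise SystemExit("force")
for z in (190,188,187,186):
    robot.servo_line([*b,z],feed=30); st("dn")
    if robot.observe()["contact_force"][2]>2: break
robot.hold(.1); save("side","side8"); print(pin("brush_collar","side"),pin("brush","side"))
a=cv2.imread("pics/side7.png")[85:185,230:370]; c=cv2.imread("pics/side8.png")[85:185,230:370]
cv2.imwrite("pics/m6.png",cv2.resize(np.hstack([a,c]),(800,286),interpolation=cv2.INTER_CUBIC))
```

```text
out 44.29 [ 665.1 -288.9  203.1] [ 0.2 -0.5  0.1] 0.193
[([663.1, -285.7, 170.2], 0.7), ([493.8, 289.8, -3.0], 0.59)] [([438.4, 234.8, 2.6], 0.29)]
in 44.99 [ 640.7 -290.2  202.3] [ 0.6  0.1 -0.7] 0.192
in 45.54 [ 616.8 -292.   202.2] [ 0.9 -0.4 -1.1] 0.188
in 46.09 [ 592.9 -293.8  202.2] [ 0.4  0.4 -1.5] 0.193
dn 46.64 [ 592.8 -293.9  189.8] [ 0.3 -0.3 -0.6] 0.19
dn 46.89 [ 592.8 -293.8  188. ] [ 0.9  0.9 -0.1] 0.191
dn 47.14 [ 592.8 -293.8  187. ] [-0.4 -1.3  0.2] 0.193
dn 47.39 [ 593.  -293.9  187. ] [-1.3  1.3  5.9] 0.189
[([592.9, -293.5, 155.8], 0.65)] [([592.3, -290.1, 38.3], 0.75), ([492.3, -245.9, 154.6], 0.44)]
```

View pics/m6.png

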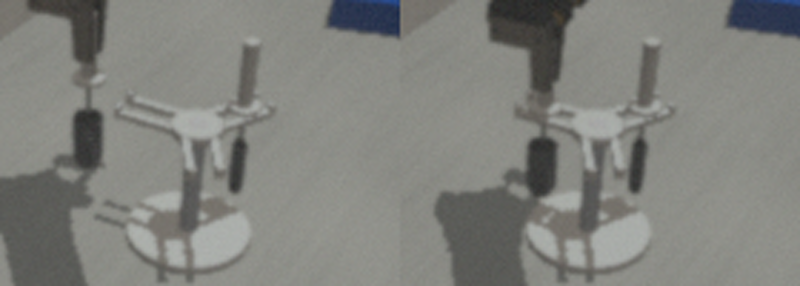

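The collar rests on the prongs: contact came at z=187, and the right panel shows the brush in the fork. I'll release, retreat and verify.

Run:
```python
from h import *
st=lambda s:(lambda o:print(s,round(o["t"],2),np.round(o["tcp_pos"],1),np.round(o["contact_force"],1),round(o["grip_width"],3)))(robot.observe())
f,u,b=np.load("fork.npy")
grip(0.5); robot.hold(.3); grip(1.0)
robot.servo_line([*b,300],feed=100); robot.servo_line([*b,380],feed=200); robot.hold(.5); st("up")
for c in("side","top"):
    save(c,c+"9")
    for n in "brush_collar brush beaker slim_brush squat_beaker wash_bottle jar".split(): print(c,n,pin(n,c,1))
a=cv2.imread("pics/side9.png")[85:285,200:370]; w=save("wrist","w9")[:,:,::-1]
cv2.imwrite("pics/m7.png",np.hstack([cv2.resize(a,(340,400),interpolation=cv2.INTER_CUBIC),cv2.resize(w,(460,400))]))
```

```text
up 51.67 [ 592.8 -293.8  379.7] [-0.   0.3  0.5] 1.003
side brush_collar [([590.6, -292.6, 156.2], 0.67)]
side brush [([593.1, -290.5, 38.8], 0.91)]
side beaker [([467.6, 20.0, 1.8], 0.75)]
side slim_brush [([496.6, -361.3, 43.5], 0.59)]
side squat_beaker [([439.4, 339.0, 4.4], 0.96)]
side wash_bottle [([437.6, 238.6, 0.7], 0.89)]
side jar [([553.3, 347.5, 4.2], 0.92)]
top brush_collar []
top brush []
top beaker [([469.5, 26.6, 5.8], 0.74)]
top slim_brush [([498.6, -357.8, 37.8], 0.75)]
top squat_beaker [([436.4, 344.4, 2.3], 0.94)]
top wash_bottle [([435.9, 241.4, 2.6], 0.59)]
top jar [([548.4, 350.6, 2.6], 0.78)]
```

View pics/m7.png

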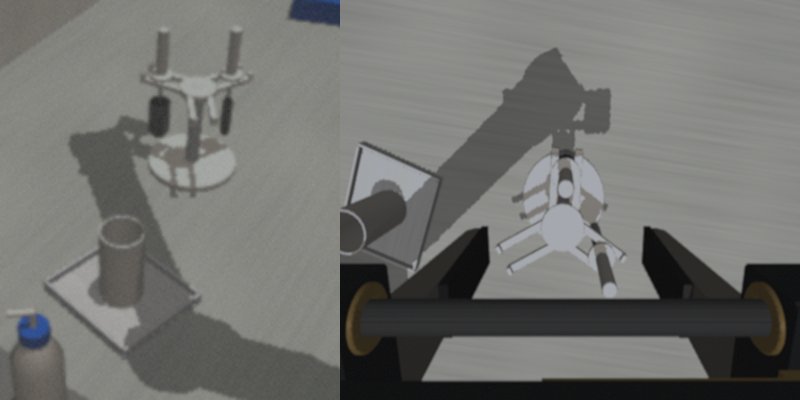

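Both brushes hang upright, the beaker stands upright in the tray, the bystanders are in place and the arm is clear.

```bash
python3 -c "
from h import *
robot.job_done(); print(robot.observe()['t'])"
```

```text
the job is handed in; nothing more can be done
the job is handed in; nothing more can be done
```

The job is done and handed in, at about 53 s of the 72 s allowed.

- **Beaker:** I gripped it across the mat's diagonal, set it down in the tray at about (465, 20) mm with about 5 N of contact, and let go.
- **Scrubbing:** I made three strokes with the wide brush. By arm position and the brush's height in the grip, its tip went to about 10 mm above the beaker's underside and back up to about 92 mm. The force readings stayed at noise level, about 1 N.
- **Brush:** I hung it back in its original fork. The collar touched the prongs with about 6 N before I released it.

**Last checks:** The side and wrist pictures showed the beaker upright in the tray, both brushes hanging upright and the arm clear. The collar was measured at (591, -293, 156) mm, against a fork point of about (593, -294, 155). The bystanders were within a few mm of their starting places.

**Gaps and disagreement:** In the last top picture the networks found neither the wide brush nor its collar, because the arm was in the way. That picture also put the beaker about 7 mm from where the side camera saw it, at (469.5, 26.6) against (467.6, 20.0). Both positions are well inside the tray limits.

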